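Re-set a drying cabinet's vent stay to its widest hole

ROBOT

A 7-joint arm with a two-finger parallel gripper is mounted at the origin on a cart in front of the work surface, level with it; the furniture and walls round the work are solid. World frame = base frame: x ahead of the robot, y to its left, z up, the work surface at z = 0. Lengths are in m, angles in rad, forces in N, time in s.
With the tool pointing down it reaches from about 0.375 to 0.925 m from the base axis. Payload 3.1 kg.
Tool frame: the origin (TCP) lies at the very end of the fingers, on their centre line; the grasp point (between the pads) lies 19 mm behind it; z points along the fingers, y is the line along which they close (so a half turn about z gives the same grasp; the last joint's range is limited). The gripper opens to 85 mm and grips with 20 to 120 N. Pads are 22 mm wide; open, the fingers measure 114 mm over their backs; the gripper's body (76 mm by 85 mm) begins 54 mm behind the grasp point. The pads swing forward as they close: fully open they stand 13 mm farther back than shut.
Start: joints at [1.143, 0.383, 0.044, 1.598, -0.018, 1.161, -0.05], TCP at [0.211, -0.615, 0.231] pointing down, gripper open.
Joint ranges: [-2.61, 2.61], [-0.41, 2.15], [-1.48, 1.57], [0, 2.5], [-1.57, 4.71], [0.05, 1.97], [-2.85, 2.85]. Speed limits (rad/s): [2.79, 2.79, 3.14, 3.14, 3.14, 3.14, 3.14].

INTERFACE

Orientations are given as a 3x3 rotation matrix whose columns are the frame's x, y, z axes.
In Python, from station import r gives the robot as it stands.
- The arm moves only by the shell command python3 -m creep 'ROWS' [FORCE]. ROWS is JSON, a list of rows, each a list of 3 entries, a list of its own where there are three numbers: the turn, a rotation vector about the world's x, y, z normalised to -1 to 1, where 1 is 180 degrees, then the shift along the world's x, y, z normalised to -1 to 1, where 1 is 50 cm, then the opening, from 0 (shut) to 1 (fully open). A call has 1 to 5 rows; each row shifts and turns the commanded pose from where the row before left it; what a row does not reach is not made up. A row lasts 1/8 s, in which the tool goes at most 62.5 mm and 10.7 degrees, less where a joint would pass 70% of its speed; a pose out of reach is approached as far as the arm can. A call with a number of a shift or a turn outside -1 to 1 is refused whole. A call with a gripper value outside its range is refused whole. The fingers move at their own pace and stop on an object; FORCE is the grip in N (left out, the last holds). Time passes only in rows, so rows that do not move let the fingers close. It gives the time, the measured TCP pose, the force, the opening and the grip force at its end, in the units of the state.
- r.sense(): the state, without advancing time (a new reading comes with each control period).
- r.camera(name): name is "side" or "top"; returns a dict with "color" (420x560x3 uint8, red, green, blue), "vertical_fov" (degrees; the focal length in pixels is half the picture's height over the tangent of half this angle, whatever the lens; pixels are square), "cx", "cy" (the principal point, pixels), "T" (4x4, takes a point from camera to world coordinates). Camera axes: x right, y up, looking along -z (the intrinsics and any distortion apply to the point x, -y, -z); pixel columns grow to the right and rows downward; lengths in m; the calibration is good to about 2 mm. A picture is of the moment at which its call begins. There is no depth.
- r.close_job(): hands the job in; it is judged then, once.
The state is a dict: "time": time; "joints": joint angles; "dq": joint speeds; "joint_torque": joint torques, N m; "ee_pos": TCP position; "tool_rot": TCP orientation; "contact_force": force on the tool from outside, world axes, zero at the start; "ft_torque": the same for the moment, N m; "opening": finger opening in m; "grasp_force": force on a finger pad.
Only numpy, scipy, OpenCV 4.12 (cv2) and the standard library are available. Lean on these libraries where they do the work, as an engineer would, in place of code of your own. Each camera call takes 0.05 s, during which the arm holds its last target. There are 200 camera calls.

TASK

The test tile in the little plywood drying cabinet needs more air: its vent door is held ajar by a steel stay whose hole nearest the hinged end sits on the roof pin. First pick up the one thing that stands in the way of the opening door and stand it upright on the middle of the coaster; then lift the stay off its pin by the knob, swing the door open with it and drop the last hole, the one nearest the knob, down over the pin so that the stay lies level. The door must not bump anything on the way, and everything else on the desk is to stay where it is.

Things in the scene. Friction and masses are not known exactly. Their poses are not given: they have to be found in the camera images.
- cabinet: Low plywood drying cabinet with clear side panes, fixed to the desk, 164 deep (x) x 184 wide (y) x 100 mm high; the roof board (168 x 190 mm) has its top at z = 100 mm. Origin at the centre of its underside; its own -x side is the front with the door, z up. A tile lies inside; it is not handled.
- door_hinge (a point): The upright hinge axis of the vent door, at (-87, +85) mm in the cabinet's own x, y; the point is 50 mm above the desk.
- vent_door (a joint): Opening angle of the side-hung vent door, rad: 0 closed (door along the cabinet's -y from the hinge), growing as its free end swings out to the front, clockwise seen from above; in the cabinet's frame the door points along (-sin a, -cos a). About 0.16 at the start (first hole on the pin), 1.24 with the last hole on the pin; stop at 1.65. Turns easily (0.02 N m).
- door_panel: The door panel: a framed clear pane 12 mm thick, reaching 169 mm from the hinge axis, from 10 to 90 mm above the desk. Origin on the hinge axis at desk height; its own -y runs from the hinge to the free end. Turning with it, at 85 mm from the hinge axis on its top edge, is the 18 mm wide post on which the stay swivels.
- stay_lift (a joint): Lift angle of the stay about its pivot on the door in rad: 0 lying level (its lower stop, where it rests when a hole is over the pin), growing as the knob end is lifted, up to 0.9. Falls back under its own weight (90 g).
- stay_swivel (a joint): Swivel of the stay on the door, about the vertical, in rad: 0 when the stay points at right angles to the door towards the back (the door panel's own +x), growing anticlockwise seen from above; range -1.4 to 1.4, nearly free.
- stay_pivot (a point): The stay's pivot on the door's top edge, 85 mm from the hinge axis, at mid-thickness of the bar, 114.5 mm above the desk; the stay swivels and lifts here. It is a flat steel bar 22 mm wide, 5 mm thick, with four round 10.5 mm holes 105, 133, 161 and 189 mm from this pivot.
- end_hole (a point): Centre of the last hole of the stay, the one nearest the knob, 189 mm from the pivot, at mid-thickness of the bar.
- knob (a point): Middle of the round black upright knob near the stay's free end, 234 mm from the pivot: 18 mm diameter, 26 mm tall, standing on the bar's top face; the point is 15.5 mm above the bar's mid-thickness (130 mm above the desk with the stay level). Grip it from above across its diameter; the bar ends 23 mm past the knob's axis.
- pin (a point): Fixed upright steel pin on the roof, 7 mm diameter, round tip, at (0, -30) mm in the cabinet's x, y. The point is on its axis 114.5 mm above the desk, level with the middle of a seated bar; the tip is at 123 mm, so the bar's underside must rise 11 mm to clear it. A collar 13 mm wide ends just under the bar.
- paint_pot: Round sample pot of paint with a white screw lid, 53 mm diameter (51 mm body) x 61 mm high, about 0.19 kg. Origin at the centre of its underside. Stands in one of three spots about the door, which vary: only the thing within the door's sweep is in the way.
- glue_stick: Round glue stick standing on its base, 27 mm diameter x 92 mm high, about 0.04 kg. Origin at the centre of its underside. Stands in one of the same three spots.
- tape_measure: Pocket tape measure standing on edge, 33 mm thick along its own x (from -15 to 17 mm), 68 mm long along its own y (from -28 to 40 mm), 61 mm high, about 0.24 kg. Origin on its underside. Grip it across its thickness, near y = +6 mm. Stands in one of the same three spots.
- coaster: Loose flat square coaster, 96 x 96 x 9 mm; origin at the centre of its underside; empty.
- mug: China mug, 82 mm diameter with its handle, 113 mm overall, 92 mm high, standing to the left, at the back; a bystander. Origin on its underside.
- loupe: Black round loupe, 36 mm diameter x 30 mm high, standing to the right; a bystander. Origin at the centre of its underside.
Mind the look-alikes: they are no part of the job. Leave any blue look-alike of the paint_pot alone. Leave any red look-alike of the tape_measure alone.

How it is judged:
On the way, in this order (a step that is already met when the one before it is completed fails the run):
1. the thing in the door's way stands on the coaster, let go (((horizontal distance between paint_pot and coaster below 0.035 m and z of paint_pot in the frame of coaster between 0.005 and 0.014 m and angle between paint_pot's own z axis and vertical below 0.12 rad and contact force between the fingers and paint_pot below 0.2 N) or (horizontal distance between glue_stick and coaster below 0.035 m and z of glue_stick in the frame of coaster between 0.005 and 0.014 m and angle between glue_stick's own z axis and vertical below 0.12 rad and contact force between the fingers and glue_stick below 0.2 N) or (horizontal distance between tape_measure and coaster below 0.035 m and z of tape_measure in the frame of coaster between 0.005 and 0.014 m and angle between tape_measure's own z axis and vertical below 0.12 rad and contact force between the fingers and tape_measure below 0.2 N))), for 0.2 s.
2. the stay is lifted off its pin (value of joint stay_lift above 0.09 rad), for 0.1 s.
3. the door is swung wide open (value of joint vent_door above 1.15 rad), for 0.1 s.
At the end, for the whole second after the job is handed in: Last hole over the pin (within 4 mm), stay level (lift < 0.03 rad), door open > 1.15 rad; the thing that was in the way upright (0.12 rad), at rest on the coaster within 35 mm of its centre; the other two things, mug and loupe upright and within 15 mm of their starts (horizontal distance between end_hole and pin below 0.004 m and value of joint stay_lift below 0.03 rad and value of joint vent_door above 1.15 rad and ((horizontal distance between paint_pot and coaster below 0.035 m and z of paint_pot in the frame of coaster between 0.005 and 0.014 m and angle between each of paint_pot, glue_stick, tape_measure's own z axis and vertical below 0.12 rad and linear speed of paint_pot below 0.02 m/s and distance of each of glue_stick, tape_measure from where it was at the start of the episode below 0.015 m) or (horizontal distance between glue_stick and coaster below 0.035 m and z of glue_stick in the frame of coaster between 0.005 and 0.014 m and angle between each of glue_stick, paint_pot, tape_measure's own z axis and vertical below 0.12 rad and linear speed of glue_stick below 0.02 m/s and distance of each of paint_pot, tape_measure from where it was at the start of the episode below 0.015 m) or (horizontal distance between tape_measure and coaster below 0.035 m and z of tape_measure in the frame of coaster between 0.005 and 0.014 m and angle between each of tape_measure, paint_pot, glue_stick's own z axis and vertical below 0.12 rad and linear speed of tape_measure below 0.02 m/s and distance of each of paint_pot, glue_stick from where it was at the start of the episode below 0.015 m)) and distance of each of mug, loupe from where it was at the start of the episode below 0.015 m and angle between each of mug, loupe's own z axis and vertical below 0.12 rad); the robot touches nothing.
It fails at once if the door bumps into something on the desk (contact force between door_panel and paint_pot above 1 N or contact force between door_panel and glue_stick above 1 N or contact force between door_panel and tape_measure above 1 N or contact force between door_panel and mug above 1 N or contact force between door_panel and loupe above 1 N or contact force between door_panel and coaster above 1 N).
It fails at once if a thing is knocked over (angle between any of paint_pot, glue_stick, tape_measure, mug, loupe's own z axis and vertical above 0.7 rad).
It also fails if it takes over 58 s, if anything falls off the work surface, if the arm or the gripper's body presses on something with over 40 N, if the wrist force passes 120 N, or if a joint passes its speed limit or range.

## Working session

There is one attempt and no reset: what is moved stays moved. The work goes in short steps, Python scripts to look and compute and a shell command to move; the robot and the scene stay as the last step left them, time stands still between calls to the robot, and variables do not carry over. Pictures are saved under pics/ and viewed, at most 10 in all, crops included, and the job is handed in when it is done.

```bash
mkdir -p pics; ls
python3 - <<'E'
from station import r
import cv2,json
for n in("top","side"):
    c=r.camera(n); cv2.imwrite(f"pics/{n}0.png",c["color"][:,:,::-1]); print(n,{k:(v.tolist() if hasattr(v,'tolist') else v) for k,v in c.items() if k!="color"})
print(r.sense())
E
```

```text
pics
top {'vertical_fov': 49.254690117921385, 'cx': 276.3767224422488, 'cy': 208.0240246686957, 'T': [[-0.02431805423426128, 0.9865837491051553, -0.16143462528180033, 0.3629307129411445], [-0.9980635845175773, -0.014711693862772325, 0.06043713530283386, 0.19171066923858346], [0.05725131874624816, 0.16259173430806323, 0.9850310728279141, 1.5041709597543789], [0.0, 0.0, 0.0, 1.0]]}
side {'vertical_fov': 48.94215645621661, 'cx': 287.2377470239669, 'cy': 214.96334952283593, 'T': [[0.9368731113662464, 0.22955703731864227, -0.26376569112835, 0.273277198586733], [-0.34963631120675437, 0.6253920131995027, -0.6975953552827072, -0.7710484336493678], [0.004819033581773068, 0.7457803942473686, 0.6661744369694601, 0.9112678906896617], [0.0, 0.0, 0.0, 1.0]]}
{'time': 0.1, 'joints': array([ 1.14317249,  0.38379619,  0.04380959,  1.59938848, -0.01788489,
        1.16120606, -0.04992841]), 'dq': array([ 0.00103471, -0.00301774,  0.00174057, -0.00061339,  0.00041937,
        0.00044852, -0.00057487]), 'joint_torque': array([ 3.00320164e-03, -4.34733188e+01,  1.02966383e+00, -2.50456560e+01,
        1.09297660e-02,  5.47678443e-03,  8.78761512e-06]), 'ee_pos': array([ 0.21025771, -0.61416205,  0.2299978 ]), 'tool_rot': array([[ 9.46072455e-01,  3.23953847e-01, -9.02783672e-04],
       [ 3.23955078e-01, -9.46069835e-01,  2.23036568e-03],
       [-1.31560859e-04, -2.40254889e-03, -9.99997105e-01]]), 'contact_force': array([ 0.08110413, -0.47945495, -0.39218444]), 'ft_torque': array([-0.04753257,  0.01169689, -0.03133957]), 'grasp_force': 0.0, 'opening': 0.08525457309835913}
```

View pics/top0.png

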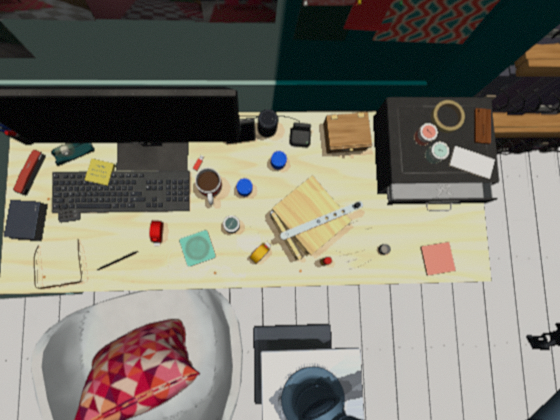

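View pics/side0.png

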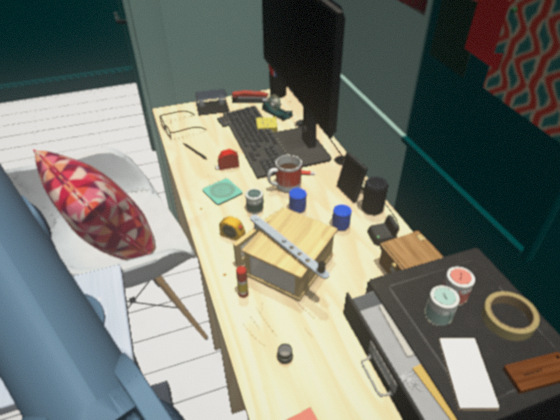

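The top view shows the cabinet at about (312,217), with its front facing lower left. The stay runs from (283,235) to the knob at (357,205).

Candidates, with top-view pixels:
- **Pots:** paint pot grey with a white lid (231,225), blue look-alikes (245,187) and (279,160).
- **Tapes:** yellow tape measure (260,253), red look-alike (156,231).
- **Others:** glue stick (326,261), coaster (197,248), mug (207,180), loupe (384,249).

The yellow tape looks to be in the sweep, so I'll take a close crop to check.

```bash
cat > h.py <<'E'
import numpy as np, cv2
def ray(c,u,v):
    f=210/np.tan(np.radians(c["vertical_fov"]/2)); T=np.array(c["T"])
    d=T[:3,:3]@np.array([(u-c["cx"])/f,-(v-c["cy"])/f,-1]); return T[:3,3],d
def onz(c,u,v,z):
    o,d=ray(c,u,v); return o+d*(z-o[2])/d[2]
def tri(*rs):
    A=np.zeros((3,3));b=np.zeros(3)
    for o,d in rs:
        d=d/np.linalg.norm(d);P=np.eye(3)-np.outer(d,d);A+=P;b+=P@o
    p=np.linalg.solve(A,b); return p,[np.linalg.norm(np.cross(p-o,d/np.linalg.norm(d))) for o,d in rs]
def px(c,p):
    f=210/np.tan(np.radians(c["vertical_fov"]/2)); T=np.array(c["T"]); q=T[:3,:3].T@(np.array(p)-T[:3,3])
    return c["cx"]+f*q[0]/-q[2], c["cy"]-f*q[1]/-q[2]
E
python3 - <<'E'
from station import r
import cv2
from h import *
t=cv2.imread("pics/top0.png");s=cv2.imread("pics/side0.png")
a=cv2.resize(t[150:280,180:400],None,fx=3.6,fy=3.6,interpolation=cv2.INTER_CUBIC);cv2.imwrite("pics/c1.png",a)
a=cv2.resize(s[170:310,190:350],None,fx=4.2,fy=4.2,interpolation=cv2.INTER_CUBIC);cv2.imwrite("pics/c2.png",a)
c=r.camera("top")
for n,u,v,z in[("tape",260,253,.06),("pot",231,225,.061),("glue",326,261,.09),("coaster",197,248,.009),("knob",357,205,.14),("piv",283,235,.115),("loupe",384,249,.03),("mug",207,180,.09)]: print(n,onz(c,u,v,z).round(3))
E
```

```text
tape [0.457 0.158 0.06 ]
pot [0.547 0.248 0.061]
glue [ 0.426 -0.045  0.09 ]
coaster [0.481 0.36  0.009]
knob [ 0.592 -0.139  0.14 ]
piv [0.507 0.088 0.115]
loupe [ 0.464 -0.247  0.03 ]
mug [0.687 0.321 0.09 ]
```

View pics/c1.png

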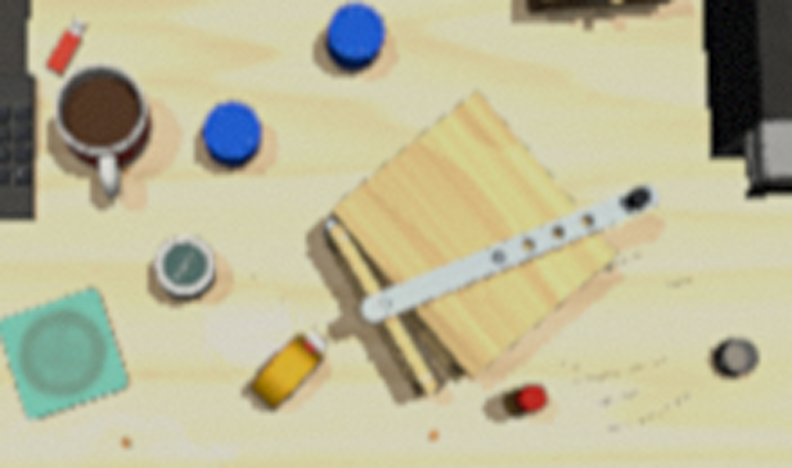

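View pics/c2.png

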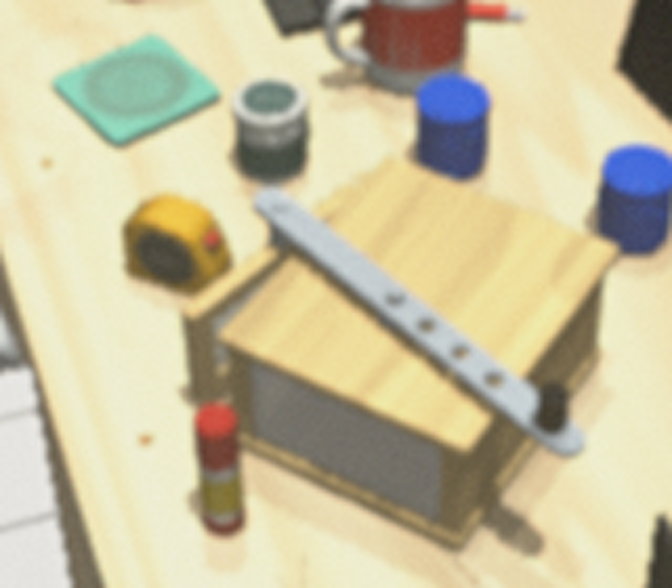

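The crops confirm it: the yellow tape (c1 285,370) is in front of the door, the blue pots and red tape are look-alikes, and the pot (185,267) and glue stick (530,400) lie to the sides. Next I'll measure these points, fit the cabinet and check the sweep.

```bash
cat > m.py <<'E'
from station import r
from h import *
from scipy.optimize import least_squares
t=cv2.imread("pics/top0.png");s=cv2.imread("pics/side0.png")
ct=r.camera("top");cs=r.camera("side")
A=lambda u,v:(180+(u+.5)/3.6-.5,150+(v+.5)/3.6-.5); B=lambda u,v:(190+(u+.5)/4.2-.5,170+(v+.5)/4.2-.5)
H1=[(498,257),(528,244),(558,232),(588,219)];H2=[(397,298),(427,324),(460,351),(494,379)]
for n,a,b in[(f"hole{i}",H1[i],H2[i]) for i in range(4)]+[("knobtop",(637,196),(553,390)),("piv",(378,305),(270,203)),("cBackR",(478,90),(620,245)),("cR",(617,257),(465,445)),("cF",(472,377),(220,330))]:
    try: p,e=tri(ray(ct,*A(*a)),ray(cs,*B(*b))); print(n,p.round(4),np.round(e,4))
    except Exception as x: print(x)
# cabinet fit: roof corners on z=.1, in top view
cor=np.array([onz(ct,*A(*q),.1)[:2] for q in[(330,212),(478,90),(617,257),(472,377)]])
loc=np.array([(-.084,.095),(.084,.095),(.084,-.095),(-.084,-.095)])
R=lambda a:np.array([[np.cos(a),-np.sin(a)],[np.sin(a),np.cos(a)]])
o=least_squares(lambda x:(cor-x[:2]-loc@R(x[2]).T).ravel(),[.56,.05,-.9]);print("cab",o.x.round(4),np.round(o.fun*1000,1))
print("edges",[np.linalg.norm(cor[i]-cor[i-1]).round(4) for i in range(4)])
x=o.x;W=lambda l:x[:2]+R(x[2])@np.array(l)
print("hinge",W((-.087,.085)).round(4),"pin",W((0,-.03)).round(4))
hg=W((-.087,.085))
for a in(.16,1.24): 
    P=hg+R(x[2])@(-.085*np.array([np.sin(a),np.cos(a)])); E=hg+R(x[2])@(-.169*np.array([np.sin(a),np.cos(a)])); u=W((0,-.03))-P; print(a,"piv",P.round(4),"end",E.round(4),"len",np.linalg.norm(u).round(4),"yaw",np.arctan2(u[1],u[0]).round(3))
hs=cv2.cvtColor(t,cv2.COLOR_BGR2HSV);hs2=cv2.cvtColor(s,cv2.COLOR_BGR2HSV)
def blob(h,lo,hi,near,name):
    m=cv2.morphologyEx(cv2.inRange(h,lo,hi),cv2.MORPH_CLOSE,np.ones((3,3)))
    C=[c for c in cv2.findContours(m,0,1)[0] if cv2.contourArea(c)>25]
    c=min(C,key=lambda c:np.hypot(*(c.reshape(-1,2).mean(0)-near)));print(name,cv2.minAreaRect(c),cv2.contourArea(c));return c
c=blob(hs,(75,60,80),(95,255,255),(197,248),"coaster"); rc=cv2.minAreaRect(c)
b=np.array([onz(ct,*q,.009)[:2] for q in cv2.boxPoints(rc)]);print("coaster",b.mean(0).round(4),np.linalg.norm(np.diff(b,axis=0),axis=1).round(3))
c=blob(hs,(12,130,80),(28,255,255),(260,253),"tape"); rc=cv2.minAreaRect(c)
for z in(.03,.06):
    b=np.array([onz(ct,*q,z)[:2] for q in cv2.boxPoints(rc)]);d=np.diff(b,axis=0);print("tape",z,b.mean(0).round(4),np.linalg.norm(d,axis=1).round(3),np.arctan2(d[:,1],d[:,0]).round(3))
c2=blob(hs2,(12,130,60),(28,255,255),(232,228),"tape side")
p=lambda q,z:onz(ct,*A(*q),z)[:2].round(4)
print("pot",p((185,267),.061),"glue",p((531,398),.092),"tape tip top",p((313,343),.05),"tape far",p((263,390),.05))
E
python3 m.py
```

```text
hole0 [ 0.5487 -0.0212  0.1136] [0.0004 0.0004]
hole1 [ 0.5585 -0.0473  0.114 ] [0.0006 0.0006]
hole2 [ 0.5684 -0.0737  0.1141] [0.0006 0.0006]
hole3 [ 0.5789 -0.1002  0.1141] [0.0011 0.0011]
knobtop [ 0.5954 -0.1385  0.1379] [0. 0.]
piv [0.5068 0.0834 0.1131] [0.0022 0.0022]
cBackR [ 0.6983 -0.0113  0.0988] [0.0004 0.0004]
cR [ 0.5491 -0.1275  0.0994] [0.0007 0.0007]
cF [0.4478 0.0031 0.0994] [0.0006 0.0006]
cab [ 0.5714 -0.0035 -0.9005] [-2.   0.   0.4 -1.  -0.8  1.1  2.4 -0.1]
edges [np.float64(0.1867), np.float64(0.1702), np.float64(0.1896), np.float64(0.1651)]
hinge [0.584  0.1175] pin [ 0.5479 -0.0221]
0.16 piv [0.5098 0.076 ] end [0.4365 0.035 ] len 0.1052 yaw -1.2
1.24 piv [0.5124 0.1634] end [0.4417 0.2087] len 0.1888 yaw -1.382
coaster ((196.85003662109375, 248.05003356933594), (28.46049690246582, 28.776723861694336), 71.56504821777344) 769.5
coaster [0.4809 0.3607] [0.092 0.093 0.091]
tape ((259.0000305175781, 253.00003051757812), (9.899495124816895, 19.798988342285156), 45.0) 168.0
tape 0.03 [0.4593 0.1606] [0.063 0.032 0.063] [-0.804 -2.376  2.334]
tape 0.06 [0.4573 0.1612] [0.062 0.031 0.062] [-0.804 -2.376  2.334]
tape side ((231.5, 227.5), (21.0, 23.0), 90.0) 209.0
pot [0.551 0.248] glue [ 0.4286 -0.0481] tape tip top [0.483  0.1365] tape far [0.4426 0.1812]
```

Measured values agree with the given sizes: the pivot-to-pin distances come out at 105.2 and 188.8 mm. The tape centre is about (0.461, 0.159), long axis yaw −0.82, inside the sweep. The pot and glue stick are outside it. I'll head for the tape by way of (0.45, −0.25).

```bash
python3 -m creep '[[[0,0,0.042],[0.06,0.091,0],0.75],[[0,0,0.042],[0.06,0.091,0],0.75],[[0,0,0.042],[0.06,0.091,0],0.75],[[0,0,0.042],[0.06,0.091,0],0.75],[[0,0,0.042],[0.06,0.091,0],0.75]]' 40
python3 -m creep '[[[0,0,0.042],[0.06,0.091,0],0.75],[[0,0,0.042],[0.06,0.091,0],0.75],[[0,0,0.042],[0.06,0.091,0],0.75],[[0,0,0.042],[0,0.1,0],0.75],[[0,0,0.042],[0,0.1,0],0.75]]'
```

```text
time: 0.88
ee_pos: [0.3613, -0.3859, 0.2314]
tool_rot: [[0.546, 0.838, 0.0], [0.838, -0.546, -0.0], [-0.0, 0.001, -1.0]]
contact_force: [0.4, 0.3, 0.0]
opening: 0.0641
grasp_force: 0.0
time: 1.5
ee_pos: [0.4508, -0.1491, 0.2313]
tool_rot: [[-0.083, 0.997, 0.0], [0.997, 0.083, 0.0], [0.0, 0.0, -1.0]]
contact_force: [-0.1, -0.1, -0.7]
opening: 0.064
grasp_force: 0.0
```

```bash
python3 -m creep '[[[0,0,0.042],[0,0.1,0],0.75],[[0,0,0.042],[0,0.1,0],0.75],[[0,0,0.042],[0,0.1,0],0.75],[[0,0,0.042],[0,0.1,0],0.75],[[0,0,0.042],[0,0.1,0],0.75]]'
python3 -m creep '[[[0,0,0],[0.015,0.1,-0.05],0.75],[[0,0,0],[0,0,0],0.75],[[0,0,0],[0,0,0],0.75]]'
```

```text
time: 2.12
ee_pos: [0.4504, 0.1004, 0.2315]
tool_rot: [[-0.676, 0.737, 0.001], [0.737, 0.676, -0.001], [-0.001, 0.0, -1.0]]
contact_force: [0.4, 0.0, -0.2]
opening: 0.0642
grasp_force: 0.0
time: 2.5
ee_pos: [0.4579, 0.1486, 0.206]
tool_rot: [[-0.673, 0.739, -0.001], [0.739, 0.673, -0.001], [0.0, -0.001, -1.0]]
contact_force: [0.4, -0.7, 0.1]
opening: 0.0641
grasp_force: 0.0
```

```bash
python3 -m creep '[[[0,0,0],[0.006,0.02,-0.1],0.75],[[0,0,0],[0,0,-0.1],0.75],[[0,0,0],[0,0,-0.1],0.75],[[0,0,0],[0,0,-0.04],0.75],[[0,0,0],[0,0,-0.036],0.75]]'
python3 -m creep '[[[0,0,0],[0,0,0],0.2],[[0,0,0],[0,0,0],0.2],[[0,0,0],[0,0,0],0.2],[[0,0,0],[0,0,0],0.2]]' 40
```

```text
time: 3.12
ee_pos: [0.4624, 0.1581, 0.0183]
tool_rot: [[-0.671, 0.741, 0.002], [0.741, 0.671, -0.0], [-0.001, 0.001, -1.0]]
contact_force: [0.5, -0.4, 0.4]
opening: 0.064
grasp_force: 0.0
time: 3.62
ee_pos: [0.4623, 0.1594, 0.0195]
tool_rot: [[-0.673, 0.74, 0.003], [0.74, 0.673, 0.0], [-0.001, 0.002, -1.0]]
contact_force: [-0.4, -1.3, 4.9]
opening: 0.0317
grasp_force: 39.8
```

```bash
python3 -m creep '[[[0,0,0],[0,0,0.05],0.2],[[0,0,0],[0,0,0.09],0.2],[[0,0,0],[0,0,0.09],0.2],[[0,0,0],[0.009,0.06,0],0.2],[[0,0,0],[0.009,0.1,0],0.2]]'
python3 -m creep '[[[0,0,0],[0.009,0.1,0],0.2],[[0,0,0],[0.009,0.1,0],0.2],[[0,0,0],[0,0.042,0],0.2],[[0,0,0],[0,0,0],0.2]]'
```

```text
time: 4.25
ee_pos: [0.4713, 0.2366, 0.1336]
tool_rot: [[-0.669, 0.744, 0.002], [0.744, 0.669, -0.003], [-0.003, -0.0, -1.0]]
contact_force: [0.8, 0.6, -2.8]
opening: 0.0319
grasp_force: 39.6
time: 4.75
ee_pos: [0.4774, 0.3625, 0.1331]
tool_rot: [[-0.676, 0.737, -0.001], [0.737, 0.676, 0.002], [0.002, 0.0, -1.0]]
contact_force: [-0.6, -0.1, -1.8]
opening: 0.0321
grasp_force: 39.6
```

Run:
```python
from station import r
import cv2
c=r.camera("side");s=c["color"][:,:,::-1]
cv2.imwrite("pics/s2.png",cv2.resize(s[140:280,160:340],None,fx=4,fy=4,interpolation=cv2.INTER_CUBIC))
print(r.sense()["ee_pos"],r.sense()["opening"])
```

```text
[0.47810933 0.36005231 0.13266209] 0.031796685332729446
```

View pics/s2.png

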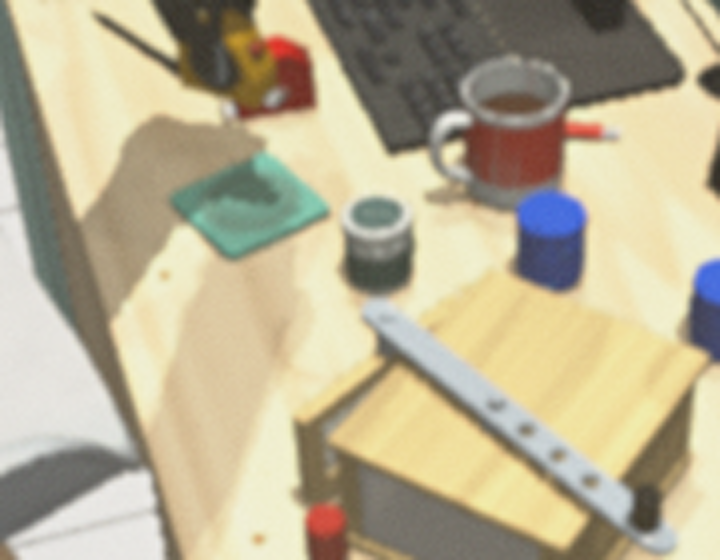

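The tape is held level above the coaster at (s2 250,205), and the pot and mug are untouched. Lowering it now.

```bash
python3 -m creep '[[[0,0,0],[0.005,0,-0.09],0.2],[[0,0,0],[0,0,-0.08],0.2],[[0,0,0],[0,0,-0.025],0.2],[[0,0,0],[0,0,-0.009],0.2],[[0,0,0],[0,0,0],0.2]]'
```

```text
time: 5.42
ee_pos: [0.4825, 0.3604, 0.0326]
tool_rot: [[-0.673, 0.74, 0.002], [0.74, 0.673, 0.001], [-0.0, 0.002, -1.0]]
contact_force: [0.1, 0.9, -1.1]
opening: 0.0319
grasp_force: 39.6
```

```bash
python3 -m creep '[[[0,0,0],[0,0,-0.005],0.2],[[0,0,0],[0,0,-0.003],0.2],[[0,0,0],[0,0,0],0.2]]'
```

```text
time: 5.8
ee_pos: [0.4821, 0.3606, 0.0281]
tool_rot: [[-0.673, 0.74, 0.001], [0.74, 0.673, 0.001], [-0.0, 0.002, -1.0]]
contact_force: [0.4, 0.4, 0.8]
opening: 0.032
grasp_force: 39.8
```

```bash
python3 -m creep '[[[0,0,0],[0,0,0],0.5],[[0,0,0],[0,0,0],0.75],[[0,0,0],[0,0,0],0.75],[[0,0,0],[0,0,0.04],0.75],[[0,0,0],[0,0,0.09],0.75]]'
python3 -m creep '[[[0,0,0],[0,0,0.1],0.75],[[0,0,0],[0,0,0.1],0.75],[[0,0,0],[0,0,0.1],0.6],[[0,0,-0.04],[0.03,-0.09,0],0.5],[[0,0,-0.04],[0.03,-0.11,0],0.5]]'
```

```text
time: 6.42
ee_pos: [0.4802, 0.3587, 0.0918]
tool_rot: [[-0.673, 0.74, -0.004], [0.74, 0.673, -0.003], [0.001, -0.005, -1.0]]
contact_force: [1.4, 0.9, 0.4]
opening: 0.064
grasp_force: 0.0
time: 7.05
ee_pos: [0.5117, 0.2616, 0.2453]
tool_rot: [[-0.469, 0.883, 0.004], [0.883, 0.469, 0.003], [0.0, 0.005, -1.0]]
contact_force: [1.1, -0.6, -1.0]
opening: 0.0426
grasp_force: 0.0
```

```bash
python3 -m creep '[[[0,0,-0.018],[0.02,-0.1,0],0.5],[[0,0,-0.018],[0.02,-0.1,0],0.5],[[0,0,0],[0.02,-0.1,0],0.5],[[0,0,0],[0.02,-0.1,0],0.5],[[0,0,0],[0.02,-0.1,0],0.5]]'
python3 -m creep '[[[0,0,0],[0.02,-0.1,0],0.5],[[0,0,0],[0.02,-0.1,0],0.5],[[0,0,0],[0.02,-0.07,-0.06],0.5],[[0,0,0],[0,0,-0.06],0.5],[[0,0,0],[0,0,0],0.5]]'
python3 -m creep '[[[0,0,0],[0,0,0],0.5]]'
```

```text
time: 7.68
ee_pos: [0.5618, 0.009, 0.244]
tool_rot: [[-0.366, 0.931, 0.002], [0.931, 0.366, -0.0], [-0.001, 0.002, -1.0]]
contact_force: [0.8, -0.3, -0.4]
opening: 0.0429
grasp_force: 0.0
time: 8.3
ee_pos: [0.5894, -0.1248, 0.1806]
tool_rot: [[-0.365, 0.931, -0.005], [0.931, 0.365, 0.002], [0.003, -0.004, -1.0]]
contact_force: [0.1, 0.5, 0.5]
opening: 0.0426
grasp_force: 0.0
time: 8.43
ee_pos: [0.5925, -0.1236, 0.1842]
tool_rot: [[-0.367, 0.93, 0.002], [0.93, 0.367, 0.0], [-0.001, 0.002, -1.0]]
contact_force: [0.4, 0.2, 0.1]
opening: 0.0427
grasp_force: 0.0
```

```bash
python3 -m creep '[[[0,0,0],[0.006,-0.035,0],0.5],[[0,0,0],[0,0,-0.05],0.5],[[0,0,0],[0,0,-0.05],0.5],[[0,0,0],[0,0,-0.022],0.5],[[0,0,0],[0,0,0],0.5]]'
python3 - <<'E'
from station import r
import cv2
from h import *
c=r.camera("side");s=c["color"][:,:,::-1];print(r.sense()["ee_pos"])
a=cv2.resize(s[190:300,240:370],None,fx=4.5,fy=4.5,interpolation=cv2.INTER_CUBIC)
c=r.camera("top");s=c["color"][:,:,::-1]
b=cv2.resize(s[170:250,300:400],None,fx=3,fy=3,interpolation=cv2.INTER_CUBIC)
a[:240,:0]=0
cv2.imwrite("pics/s3.png",np.vstack([a[:,:585],np.pad(b,((0,0),(0,285),(0,0)))])[:, :585][-0:][:600] if 0 else a)
E
```

```text
time: 9.05
ee_pos: [0.5945, -0.143, 0.1213]
tool_rot: [[-0.365, 0.931, -0.0], [0.931, 0.365, -0.0], [0.0, -0.0, -1.0]]
contact_force: [-0.3, 0.0, -0.0]
opening: 0.0425
grasp_force: 0.0
[ 0.59518414 -0.14288856  0.12206691]
```

View pics/s3.png

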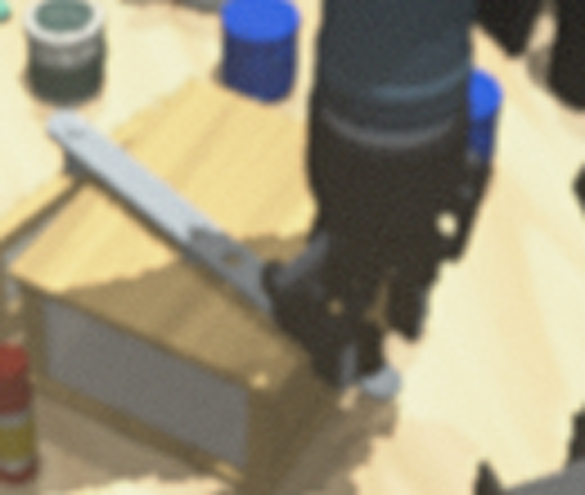

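The fingers straddle the knob at (s3 360,360). Closing.

```bash
python3 -m creep '[[[0,0,0],[0,0,0],0.1],[[0,0,0],[0,0,0],0.1],[[0,0,0],[0,0,0],0.1],[[0,0,0],[0,0,0],0.1]]' 40
python3 - <<'E'
from h import *
R=lambda a:np.array([[np.cos(a),-np.sin(a)],[np.sin(a),np.cos(a)]])
yaw=-.9005;pin=np.array([.5483,-.0217])
hg=pin-R(yaw)@np.array((0,-.03))+R(yaw)@np.array((-.087,.085))
L=.17;prev=None
for a in np.linspace(.1588,1.2415,13):
    P=hg-R(yaw)@(.085*np.array([np.sin(a),np.cos(a)]));u=pin-P;d=np.hypot(*u);u/=d
    c=np.cos(L) if a<1.2 else 1
    k=P+u*(.234*np.cos(L)-.0155*np.sin(L)); th=np.arctan2(u[1],u[0])
    print(a.round(3),"d",d.round(4),"knob",k.round(4),"yaw",th.round(3),"step",None if prev is None else ((k-prev[0])/.5).round(4),None if prev is None else round((th-prev[1])/np.pi,4), "level knob",(P+.234*u).round(4));prev=(k,th)
E
```

```text
time: 9.65
ee_pos: [0.5949, -0.1425, 0.1216]
tool_rot: [[-0.365, 0.931, 0.001], [0.931, 0.365, -0.0], [-0.0, 0.001, -1.0]]
contact_force: [0.5, 0.2, 0.7]
opening: 0.0166
grasp_force: 39.1
0.159 d 0.1051 knob [ 0.5928 -0.1362] yaw -1.2 step None None level knob [ 0.5949 -0.1418]
0.249 d 0.1128 knob [ 0.5907 -0.1288] yaw -1.194 step [-0.0041  0.0148] 0.0021 level knob [ 0.5929 -0.1344]
0.339 d 0.1204 knob [ 0.5879 -0.1217] yaw -1.194 step [-0.0057  0.0143] -0.0 level knob [ 0.5901 -0.1273]
0.429 d 0.1281 knob [ 0.5846 -0.1148] yaw -1.199 step [-0.0066  0.0138] -0.0017 level knob [ 0.5867 -0.1204]
0.52 d 0.1356 knob [ 0.581  -0.1081] yaw -1.209 step [-0.0072  0.0134] -0.0031 level knob [ 0.5831 -0.1137]
0.61 d 0.1431 knob [ 0.5773 -0.1016] yaw -1.223 step [-0.0074  0.0131] -0.0043 level knob [ 0.5793 -0.1072]
0.7 d 0.1503 knob [ 0.5736 -0.0952] yaw -1.24 step [-0.0074  0.0128] -0.0053 level knob [ 0.5755 -0.1008]
0.79 d 0.1574 knob [ 0.57   -0.0889] yaw -1.259 step [-0.0072  0.0125] -0.0061 level knob [ 0.5718 -0.0946]
0.881 d 0.1642 knob [ 0.5666 -0.0828] yaw -1.28 step [-0.0068  0.0122] -0.0068 level knob [ 0.5683 -0.0885]
0.971 d 0.1708 knob [ 0.5634 -0.0768] yaw -1.304 step [-0.0063  0.0119] -0.0074 level knob [ 0.565  -0.0826]
1.061 d 0.1772 knob [ 0.5605 -0.071 ] yaw -1.328 step [-0.0058  0.0116] -0.0079 level knob [ 0.5619 -0.0769]
1.151 d 0.1832 knob [ 0.5579 -0.0655] yaw -1.355 step [-0.0052  0.0112] -0.0084 level knob [ 0.5592 -0.0713]
1.242 d 0.1889 knob [ 0.5556 -0.0601] yaw -1.382 step [-0.0046  0.0107] -0.0087 level knob [ 0.5568 -0.066 ]
```

The knob is gripped: opening 16.6 mm, force 39 N. Next I'll lift the stay about its pivot by about 0.17 rad, tilting the tool with it.

```bash
python3 -m creep '[[[-0.0126,-0.0049,0],[-0.0004,0.001,0.0199],0.1],[[-0.0126,-0.0049,0],[-0.0007,0.0018,0.0198],0.1],[[-0.0126,-0.0049,0],[-0.001,0.0025,0.0196],0.1],[[-0.0126,-0.0049,0],[-0.0013,0.0033,0.0195],0.1],[[0,0,0],[0,0,0],0.1]]'
```

```text
time: 10.28
ee_pos: [0.5933, -0.1355, 0.1622]
tool_rot: [[-0.363, 0.929, 0.064], [0.916, 0.369, -0.158], [-0.171, 0.001, -0.985]]
contact_force: [-0.6, 0.3, -0.5]
opening: 0.0165
grasp_force: 39.0
```

```bash
python3 -m creep '[[[0,0,0.002],[-0.0041,0.0148,0],0.1],[[0,0,0],[-0.0057,0.0143,0],0.1],[[0,0,-0.0017],[-0.0066,0.0138,0],0.1],[[0,0,-0.0031],[-0.0072,0.0134,0],0.1],[[0,0,0],[0,0,0],0.1]]'
python3 - <<'E'
from station import r
import cv2
c=r.camera("side");s=c["color"][:,:,::-1]
cv2.imwrite("pics/s4.png",cv2.resize(s[150:300,190:370],None,fx=3.8,fy=3.8,interpolation=cv2.INTER_CUBIC))
E
```

```text
time: 10.9
ee_pos: [0.5807, -0.1086, 0.1605]
tool_rot: [[-0.353, 0.934, 0.06], [0.92, 0.358, -0.157], [-0.168, -0.001, -0.986]]
contact_force: [0.4, 0.5, -0.6]
opening: 0.0165
grasp_force: 39.0
```

View pics/s4.png

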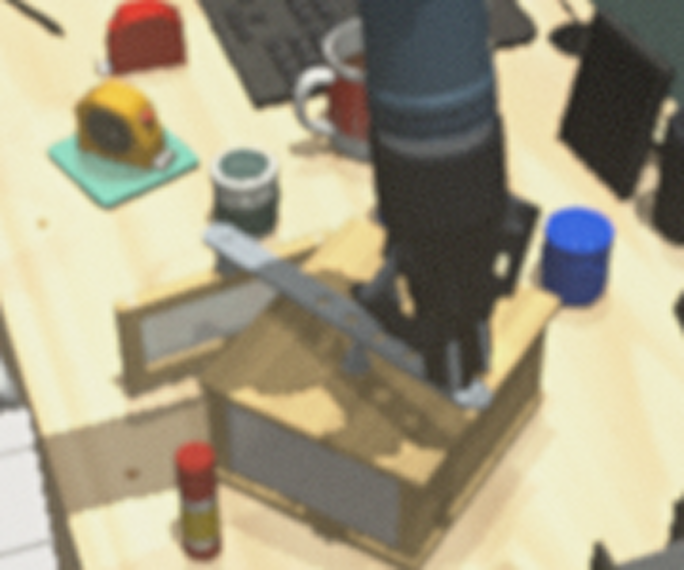

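The door is about halfway open, with its free end at (s4 130,340). The stay is above the pin at (355,355) and the tape stands upright on the coaster at (125,125). I'll carry on with the swing.

```bash
python3 -m creep '[[[0,0,-0.0043],[-0.0074,0.0131,0],0.1],[[0,0,-0.0053],[-0.0074,0.0128,0],0.1],[[0,0,-0.0061],[-0.0072,0.0125,0],0.1],[[0,0,-0.0068],[-0.0068,0.0122,0],0.1],[[0,0,0],[0,0,0],0.1]]'
python3 -m creep '[[[0,0,-0.0074],[-0.0063,0.0119,0],0.1],[[0,0,-0.0079],[-0.0058,0.0116,0],0.1],[[0,0,-0.0084],[-0.0052,0.0112,0],0.1],[[0,0,-0.0087],[-0.0046,0.0107,0],0.1],[[0,0,0],[0,0,0],0.1]]'
cat > look.py <<'E'
import sys
from station import r
import cv2
from h import *
o=[]
for n,(y0,y1,x0,x1) in (("side",(170,270,220,350)),("top",(180,250,250,370))):
    c=r.camera(n);s=c["color"][:,:,::-1]
    o.append(cv2.resize(s[y0:y1,x0:x1],(600,462 if n=="side" else 350),interpolation=cv2.INTER_CUBIC)[:300 if n=="top" else 462])
cv2.imwrite("pics/"+sys.argv[1],cv2.resize(np.vstack(o),None,fx=.78,fy=.78))
print(r.sense()["ee_pos"])
E
python3 look.py s5.png
```

```text
time: 11.58
ee_pos: [0.5665, -0.0833, 0.1607]
tool_rot: [[-0.287, 0.957, 0.049], [0.943, 0.291, -0.161], [-0.168, -0.0, -0.986]]
contact_force: [-0.1, -0.0, 0.8]
opening: 0.0164
grasp_force: 39.0
time: 12.2
ee_pos: [0.5557, -0.0608, 0.1607]
tool_rot: [[-0.189, 0.981, 0.032], [0.967, 0.192, -0.165], [-0.168, -0.0, -0.986]]
contact_force: [0.9, 0.2, -0.4]
opening: 0.0163
grasp_force: 39.0
[ 0.55563382 -0.06149586  0.16061419]
```

View pics/s5.png

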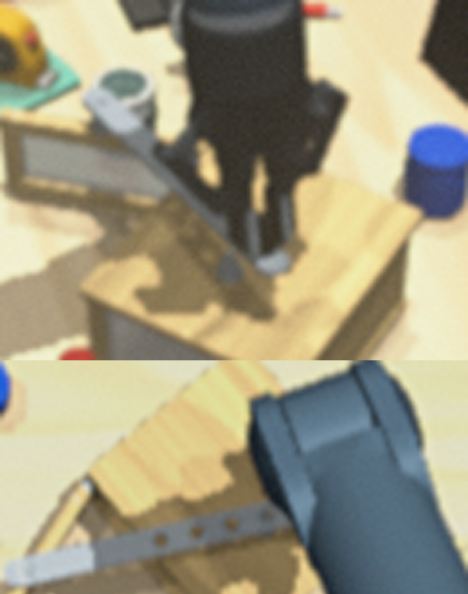

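The last hole is coming in above the pin (s5 side 230,265), and the door clears the pot, though the view overlaps them. I'll lower it in stages and watch the force.

```bash
python3 -m creep '[[[0.0133,0.0025,0],[0.0007,-0.0035,-0.0196],0.1],[[0.0133,0.0025,0],[0.0005,-0.0027,-0.0197],0.1],[[0.0066,0.0012,0],[0.0002,-0.0011,-0.0099],0.1],[[0,0,0],[0,0,0],0.1],[[0,0,0],[0,0,0],0.1]]'
python3 -m creep '[[[0.0066,0.0012,0],[0.0002,-0.0008,-0.0099],0.1],[[0,0,0],[0,0,0],0.1],[[0,0,0],[0,0,0],0.1]]'
```

```text
time: 12.92
ee_pos: [0.5566, -0.0655, 0.1364]
tool_rot: [[-0.191, 0.981, 0.013], [0.979, 0.192, -0.063], [-0.064, 0.001, -0.998]]
contact_force: [0.4, 0.2, -0.1]
opening: 0.0162
grasp_force: 39.0
time: 13.3
ee_pos: [0.5565, -0.0661, 0.1311]
tool_rot: [[-0.191, 0.982, 0.009], [0.981, 0.191, -0.042], [-0.043, 0.001, -0.999]]
contact_force: [-0.1, 0.0, -0.1]
opening: 0.0165
grasp_force: 39.0
```

```bash
python3 -m creep '[[[0.0066,0.0012,0],[0.0001,-0.0006,-0.0099],0.1],[[0,0,0],[0,0,0],0.1],[[0,0,0],[0,0,0],0.1]]'
python3 -m creep '[[[0.0066,0.0012,0],[0.0001,-0.0006,-0.0095],0.1],[[0,0,0],[0,0,0],0.1],[[0,0,0],[0,0,0],0.1]]'
```

```text
time: 13.68
ee_pos: [0.5565, -0.0665, 0.126]
tool_rot: [[-0.191, 0.982, 0.005], [0.981, 0.191, -0.021], [-0.022, 0.001, -1.0]]
contact_force: [0.0, -0.6, -0.4]
opening: 0.016
grasp_force: 39.0
time: 14.05
ee_pos: [0.5569, -0.0668, 0.1216]
tool_rot: [[-0.191, 0.982, 0.002], [0.982, 0.191, -0.0], [-0.001, 0.002, -1.0]]
contact_force: [-0.3, -1.3, 1.0]
opening: 0.0166
grasp_force: 39.2
```

The stay is down at its level height with little force. I'll release, back straight up, then move aside to look.

```bash
python3 -m creep '[[[0,0,0],[0,0,0],0.3],[[0,0,0],[0,0,0],0.5],[[0,0,0],[0,0,0],0.5],[[0,0,0],[0,0,0.05],0.5],[[0,0,0],[0,0,0.1],0.5]]'
python3 -m creep '[[[0,0,0],[0,0,0.1],0.5],[[0,0,0],[0,-0.08,0.05],0.5],[[0,0,0],[-0.02,-0.11,0],0.5],[[0,0,0],[-0.04,-0.11,0],0.5],[[0,0,0],[-0.04,-0.11,0],0.5]]'
python3 -m creep '[[[0,0,0],[-0.04,-0.11,0],0.5],[[0,0,0],[-0.04,-0.1,0],0.5],[[0,0,0],[0,-0.1,0],0.5],[[0,0,0],[0,0,0],0.5],[[0,0,0],[0,0,0],0.5]]'
python3 - <<'E'
from station import r
import cv2
from h import *
t=r.camera("top")["color"][:,:,::-1];s=r.camera("side")["color"][:,:,::-1]
a=cv2.resize(t[160:275,180:400],(660,345),interpolation=cv2.INTER_CUBIC)
b=cv2.resize(s[170:255,190:410],(660,255),interpolation=cv2.INTER_CUBIC)
cv2.imwrite("pics/s6.png",np.vstack([a,b]));cv2.imwrite("pics/top6.png",t);cv2.imwrite("pics/side6.png",s)
E
```

```text
time: 14.68
ee_pos: [0.5541, -0.0666, 0.1946]
tool_rot: [[-0.191, 0.981, -0.005], [0.982, 0.191, 0.001], [0.002, -0.005, -1.0]]
contact_force: [1.1, -0.5, 0.2]
opening: 0.0419
grasp_force: 0.0
time: 15.3
ee_pos: [0.506, -0.2731, 0.2716]
tool_rot: [[-0.192, 0.981, 0.002], [0.981, 0.192, -0.001], [-0.001, 0.002, -1.0]]
contact_force: [0.0, -0.2, 0.2]
opening: 0.0427
grasp_force: 0.0
time: 15.92
ee_pos: [0.4669, -0.4257, 0.271]
tool_rot: [[-0.192, 0.981, 0.001], [0.981, 0.192, 0.001], [0.001, 0.001, -1.0]]
contact_force: [0.2, 0.5, -0.4]
opening: 0.0427
grasp_force: 0.0
```

View pics/s6.png

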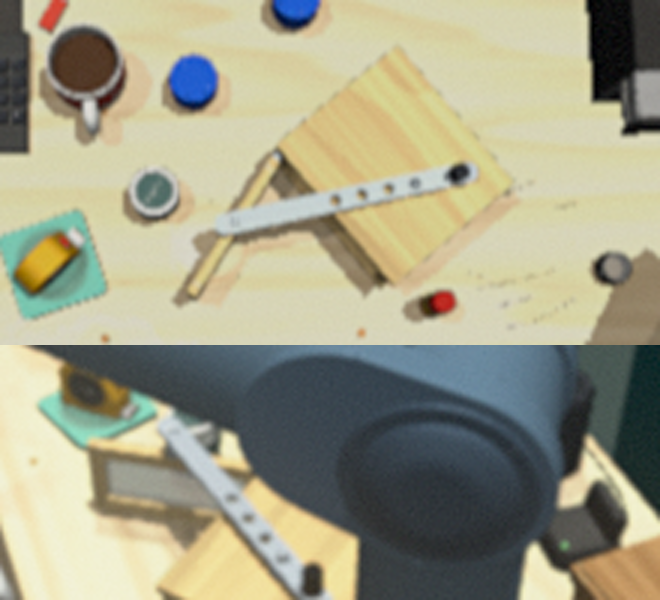

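In s6 the last hole shows the grey pin at (415,183), while the other holes show roof wood. The stay looks level, the tape is on the coaster and the rest is unmoved. One numeric check before handing in.

Run:
```python
from station import r
from h import *
ct=r.camera("top");cs=r.camera("side")
A=lambda u,v:(180+(u+.5)/3-.5,160+(v+.5)/3-.5);B=lambda u,v:(190+(u+.5)/3-.5,170+(v-345+.5)/3-.5)
for n,a,b in(("end hole",(415,183),(283,559)),("knob top",(460,172),(312,568))):
    p,e=tri(ray(ct,*A(*a)),ray(cs,*B(*b)));print(n,p.round(4),np.round(e,4))
h=onz(ct,*A(415,183),.1145);print(h,"d pin",np.hypot(*(h[:2]-[.5483,-.0217])))
print("tape",onz(ct,*A(48,263),.06).round(3),r.sense()["contact_force"])
```

```text
end hole [ 0.5492 -0.0213  0.1124] [0.0004 0.0004]
knob top [ 0.5569 -0.0637  0.1393] [0.0004 0.0004]
[ 0.54928649 -0.02107142  0.1145    ] d pin 0.0011697318345600253
tape [0.479 0.359 0.06 ] [ 1.13660606 -0.30969805  0.66625617]
```

The end hole is within 1.2 mm of the pin, the knob is at level height, and the tape is about 3 mm from the coaster centre.

```bash
python3 -c "
from station import r
print(r.close_job())"
```

```text
the job is handed in; nothing more can be done
None
```

I handed the job in at about 16 s: the tape measure stands upright on the coaster, the door is swung wide open, and the stay lies level with its last hole about 1 mm from the pin by camera; no verdict came back.

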